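# Free a connecting rod from the cam vise and hold it up to the inspection camera

### The job

The aluminium connecting rod standing in the cam vise has just had its small-end bush reamed: flip the vise's cam lever up to free the sliding jaw, lift the rod out of the jaws and hold it up to the inspection camera on the stand, big end hanging down, with the small-end bore centred on the lens axis 12 cm in front of the lens and squared to it, so that the camera looks straight through the bore. The job finishes while the gripper is still holding the rod there, quite still in the air and resting on nothing; leave the lever up. Do not touch the camera or its stand, and do not knock or shift the other things on the bench.

Things in the scene. Friction and masses are not known exactly. Their poses are not given: they have to be found in the camera images.
- rod_small_end (a point): Centre of the small-end bore (14 mm, brass-coloured bush) at the top of the aluminium connecting rod in the vise, 104 mm above the rod's underside. x along the bore and the clamping direction, z up the shank. The small end is a round boss 25 mm across, 20 mm long in x, topping out 12.5 mm above this point: grip it across y, or the shank below (20 mm across y). Either face may face the lens.
- rod: The connecting rod as a whole: 117 mm tall, about 0.16 kg, standing upright on the vise's bed with its big end (51 mm across y, 22 mm along x, 45 mm tall) between the jaws, up to 15 mm off their middle. Origin at the centre of its flat underside, 28 mm above the bench in the vise; axes as those of its small end.
- vise: Dark cast-iron cam vise bolted to the bench, 205 mm long, 130 mm wide over its ears. Origin at bench level under the middle of the work place, z up; x along the vise from the lever's end (-x) to the fixed jaw (+x); y along the jaws, 90 mm wide. Bed 28 mm and jaw tops 62 mm above the bench. The sliding jaw is on the lever's side of the rod.
- cam_lever (a joint): Cam lever angle, rad. Locked, it rests at about 0.25, lying back from the jaws 17 degrees above level; it grows as the lever is lifted, to its stop at 1.50, upright. Friction holds it wherever it is left (about 4 N at the knob). The cam draws the jaw back as it turns: the rod is clamped hard below 0.3 and free, with 4 to 6 mm of play, above 1.1.
- cam_knob (a point): Centre of the black ball knob, 26 mm in diameter, on the end of the cam lever (an 11 mm bar), 100 mm from the pivot; locked, it is about 90 mm above the bench with free room all round.
- cam_pivot (a point): Centre of the lever's pivot pin, at x = -95, y = 0, z = 60 mm of the vise; axes as those of the vise. The lever turns about this point's level y axis; its knob rises in a vertical plane from the -x side.
- lens (a point): Centre of the front of the inspection camera's lens, in a white ring light 68 mm across, 23 to 29 cm above the bench. x points back along the optical axis into the camera, which looks along -x, 20 degrees below level; y level. The bore's place is x = -120 mm, y = 0, z = 0. The black camera body reaches 120 mm back from here. Place, heading and height vary.
- camera_stand: The camera's stand: dark iron base plate 200 x 160 x 16 mm with a steel post 22 mm thick, 386 mm high, behind the camera. Origin at the centre of the base's underside; the camera looks towards its -x. Not to be touched.
- spare_rod: Bystander: a second connecting rod of the same make, lying flat on the bench beside the vise (22 mm high). Origin at the middle of its underside.
- reamer: Bystander: hand reamer, steel, 150 mm long, 14 mm thick, lying beside the vise. Origin at the middle of its underside.
- piston: Bystander: aluminium piston, 62 mm in diameter, 53 mm tall. Origin at the centre of its underside.
- jar_small: Bystander: glass jar of screws, 62 mm in diameter, 85 mm tall. Origin at the centre of its underside.
- jar_large: Bystander: glass jar of screws, 80 mm in diameter, 120 mm tall. Origin at the centre of its underside.
- brush_tin: Bystander: tin of brushes, 78 mm in diameter, 200 mm tall with the brushes. Origin at the centre of its underside.
- wrench: Bystander: steel wrench 170 mm long, lying flat. Origin at the middle of its underside.
Mind the look-alikes: they are no part of the job. Leave any brown, orange or pink look-alike of the rod alone.

How it is judged (in metres and radians):
On the way, in this order (a step that is already met when the one before it is completed fails the run):
1. the cam lever is flipped up and the jaw is free (value of joint cam_lever above 1.1 rad), for 0.1 s.
2. the rod is lifted out of the vise in the gripper (z of rod_small_end in the frame of vise above 0.175 m and contact force between rod and the fingers above 0.5 N and contact force between rod and vise below 0.1 N), for 0.2 s.
At the end, for the whole second after the job is handed in: The gripper holds the rod still in the air, touching neither vise nor stand, big end down (within 40 degrees), bore centre 105 to 135 mm in front of the lens and within 15 mm of its axis sideways and up or down, bore within 9 degrees of the lens axis; lever up (above 1.1 rad) (x of rod_small_end in the frame of lens between -0.135 and -0.105 m and y of rod_small_end in the frame of lens between -0.015 and 0.015 m and z of rod_small_end in the frame of lens between -0.015 and 0.015 m and angle between the x axis of rod_small_end and the x axis of lens, either way round below 0.16 rad and angle between rod_small_end's own z axis and vertical below 0.7 rad and height (world z) of rod_small_end above 0.14 m and contact force between rod and the fingers above 0.5 N and contact force between rod and vise below 0.1 N and contact force between rod and camera_stand below 0.1 N and linear speed of rod below 0.02 m/s and angular speed of rod below 0.15 rad/s and value of joint cam_lever above 1.1 rad); the arm keeps its last pose, push and grip.
It fails at once if the camera or its stand is touched (contact force between camera_stand and anything else above 1 N).
It fails at once if another thing on the bench is shifted by more than 25 mm (distance of any of spare_rod, reamer, piston, jar_small, jar_large, brush_tin, wrench from where it was at the start of the episode above 0.025 m).
It also fails if it takes over 58 s, if anything falls off the work surface, if the arm or the gripper's body presses on something with over 40 N, if the wrist force passes 120 N, or if a joint passes its speed limit or range.

### The arm

A 6-joint arm with a two-finger parallel gripper is mounted at the origin on the work surface. World frame = base frame: x ahead of the robot, y to its left, z up, the work surface at z = 0. Lengths are in mm, angles in degrees, forces in N, time in s.
With the tool pointing down it reaches from about 300 to 850 mm from the base axis. Payload 4.2 kg.
Tool frame: the origin (TCP) lies midway between the tips of the shut fingers; the grasp point (between the pads) lies 19 mm behind it; z points along the fingers, x is the direction in which the jaws open and shut, and the axes are right-handed (so a half turn about z gives the same grasp; the last joint's range is limited). The gripper opens to 91 mm and grips with 3 to 60 N. Pads are 32 mm wide; open, the fingers measure 118 mm over their backs; the gripper's body (76 mm by 178 mm) begins 60 mm behind the grasp point.
Start: joints at [72.422, 18.312, 89.639, -0, 72.044, -1.146], TCP at [162.661, 551.529, 213.976] pointing down, gripper open.
Joint ranges: [-177.97, 177.97], [-48.28, 115.42], [12.27, 149.76], [-77.06, 257.06], [2.81, 150.46], [-146.56, 146.56]. Speed limits (degrees/s): [147.25, 147.25, 180, 180, 180, 180].

### API

Orientations are given as [roll, pitch, yaw] about the fixed x, y, z axes, in that order (R = Rz(yaw) Ry(pitch) Rx(roll)).
In Python, from workcell import monitor, vision, job, models gives the robot as it stands.
- The arm moves only by the shell command python3 -m creep 'ROWS' [FORCE]. ROWS is text: rows parted by semicolons, each of 7 numbers parted by spaces: the shift along the world's x, y, z in cm, then the turn, a rotation vector about the world's x, y, z in rad, then the gripper's target within -1 to 1 (shut at 1, half-way at 0, fully open at -1). In form: tx ty tz ax ay az hand; .... A call has 1 to 12 rows; each row shifts and turns the pose as measured when the row begins; what a row does not reach is not made up. A row lasts 1/12 s, in which the tool goes at most 41.7 mm and 7.16 degrees, less where a joint would pass 70% of its speed; a pose out of reach is approached as far as the arm can. A call is refused whole if a number of a shift passes 4.17 or a number of a turn 0.125, either way. A call with a gripper value outside its range is refused whole. The fingers move at their own pace and stop on an object; FORCE is the grip in N (left out, the last holds). Time passes only in rows, so rows that do not move let the fingers close. It gives the time, the measured TCP pose, the force and the opening at its end, in the units of the state.
- monitor.state(): the state, without advancing time (a new reading comes with each control period).
- vision.grab_frame(name): name is "side" or "top" or "wrist"; returns a dict with "img" (400x640x3 uint8, red, green, blue), "mtx" (3x3 intrinsics, pixels), "dist_coeffs" ([k1, k2, p1, p2, k3] as OpenCV has them; the pictures are not rectified), "view" (4x4, takes a point from world to camera coordinates). Camera axes: x right, y down, z forward; pixel columns grow to the right and rows downward; lengths in mm; the calibration is good to about 2 mm. A picture is of the moment at which its call begins. There is no depth.
- job.job_done(): hands the job in, once; it reports no verdict.
Trained networks look in the newest picture that a camera, given by its name, has taken for a name from the list of things; names that differ only in an ending like _2 or _b are one class to them, and where a whole thing is asked for, a point or a joint stands for the part that bears it (a point fixed in the world has none). Each returns a list of dicts, best first, with "confidence" (0 to 1); they miss things now and then, are a little off and sometimes report something else, mostly with a low value. They report only what shows in the picture. A call takes as long as a camera call. They do not tell look-alikes from the thing itself.
- models.search_frame(camera, query): "rect" ([left, top, right, bottom] in pixels, round what is visible of it).
- models.mark_of(camera, query): "at" ([column, row] in pixels: a listed point, or the origin of a listed thing).
The state is a dict: "time_s": time; "qpos": joint angles; "qvel": joint speeds; "effort": joint torques, N m; "ee_pos": TCP position; "ee_rot": TCP orientation; "force": force on the tool from outside, world axes, zero at the start; "torque": the same for the moment, N m; "gripper_width": finger opening in mm.
Only numpy, scipy, OpenCV 4.12 (cv2) and the standard library are available. Lean on these libraries where they do the work, as an engineer would, in place of code of your own. Each camera call takes 0.05 s, during which the arm holds its last target.

## Working session

There is one attempt and no reset: what is moved stays moved. The work goes in short steps, Python scripts to look and compute and a shell command to move; the robot and the scene stay as the last step left them, time stands still between calls to the robot, and variables do not carry over. Pictures are saved under pics/ and viewed, and the job is handed in when it is done.

```bash
ls; mkdir -p pics
python3 - <<'E'
from workcell import monitor, vision, models
import cv2, numpy as np
print(monitor.state())
for n in ["side","top","wrist"]:
    f=vision.grab_frame(n); cv2.imwrite(f"pics/a_{n}.png",f["img"][:,:,::-1])
    print(n,f["mtx"].tolist(),f["dist_coeffs"],np.round(f["view"],4).tolist())
E
```

```text
pics
{'time_s': 0.0, 'qpos': array([ 7.24230634e+01,  1.83511289e+01,  8.97057111e+01,  3.60480941e-04,
        7.20421505e+01, -1.14879387e+00]), 'qvel': array([ 0.08768542,  0.02721249,  0.07283344,  0.02742126, -0.03408743,
        0.02876678]), 'effort': array([-5.27826614e-04, -4.12468350e+01, -2.31968290e+01,  7.26736570e-02,
        4.59161145e-02, -1.42457034e-04]), 'ee_pos': array([162.4939403 , 551.04999734, 213.1301086 ]), 'ee_rot': array([-1.79997673e+02,  9.89636928e-02,  7.35717478e+01]), 'force': array([ 0.81395189, -0.39636197,  0.18338143]), 'torque': array([-0.01051219,  0.00360635,  0.04824998]), 'gripper_width': 91.14505272752943}
side [[461.03933966738106, 0.0, 316.91681168037525], [0.0, 461.03933966738106, 191.264620667557], [0.0, 0.0, 1.0]] [-0.09086967  0.          0.          0.          0.        ] [[0.735, -0.678, 0.0107, -422.8182], [-0.5072, -0.5601, -0.655, 410.3193], [0.4501, 0.476, -0.7555, 1075.6458], [0.0, 0.0, 0.0, 1.0]]
top [[404.9789910979038, 0.0, 326.72008861869216], [0.0, 404.9789910979038, 193.82436679908605], [0.0, 0.0, 1.0]] [-0.02085638  0.          0.          0.          0.        ] [[0.0581, -0.9983, 0.0036, -20.3036], [-0.9769, -0.0576, -0.2057, 599.7237], [0.2055, 0.0085, -0.9786, 1104.4033], [0.0, 0.0, 0.0, 1.0]]
wrist [[290.4380857337031, 0.0, 321.4291730962877], [0.0, 290.4380857337031, 196.80532349788416], [0.0, 0.0, 1.0]] [-0.0208501  0.         0.         0.         0.       ] [[0.2828, 0.9592, -0.002, -574.9388], [0.9276, -0.273, 0.2549, -29.7536], [0.2439, -0.0739, -0.967, 390.8073], [0.0, 0.0, 0.0, 1.0]]
```

View pics/a_side.png

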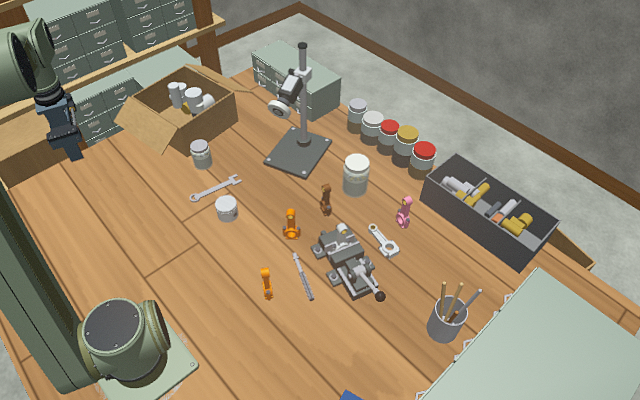

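View pics/a_top.png

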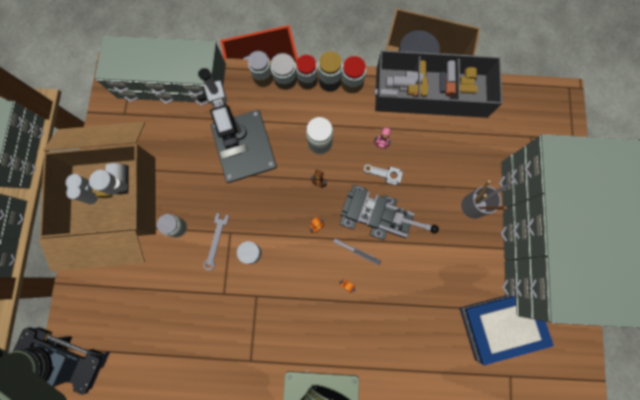

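View pics/a_wrist.png

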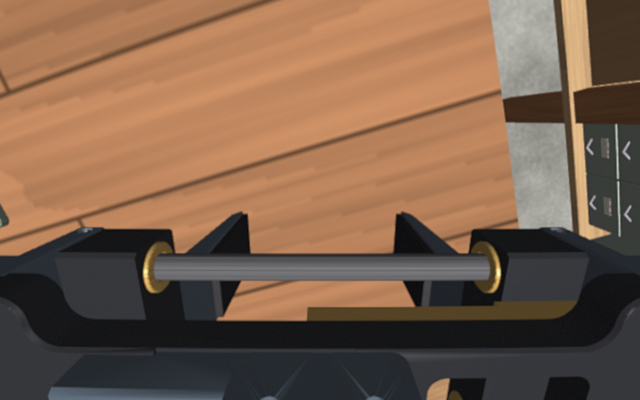

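```bash
cat > h.py <<'E'
from workcell import monitor, vision, models
import cv2, numpy as np
from scipy.optimize import least_squares
def calib(n):
    f=vision.grab_frame(n); return f
def ray(f,p):
    u=cv2.undistortPoints(np.array([[p]],float),f["mtx"],np.array(f["dist_coeffs"]))[0,0]
    V=np.array(f["view"]);R=V[:3,:3];t=V[:3,3]
    c=-R.T@t; d=R.T@np.array([u[0],u[1],1]); return c,d/np.linalg.norm(d)
def proj(f,P):
    V=np.array(f["view"]);r,_=cv2.Rodrigues(V[:3,:3])
    return cv2.projectPoints(np.array(P,float).reshape(-1,3),r,V[:3,3],f["mtx"],np.array(f["dist_coeffs"]))[0][:,0]
def tri(rs):
    A=np.zeros((3,3));b=np.zeros(3)
    for c,d in rs:
        M=np.eye(3)-np.outer(d,d);A+=M;b+=M@c
    x=np.linalg.solve(A,b); return x,[float(np.linalg.norm((np.eye(3)-np.outer(d,d))@(x-c))) for c,d in rs]
def atz(r,z):
    c,d=r; return c+d*(z-c[2])/d[2]
E
python3 - <<'E'
from h import *
q=["rod_small_end","rod","vise","cam_knob","cam_pivot","lens","camera_stand","spare_rod","reamer","piston","jar_small","jar_large","brush_tin","wrench"]
for n in ["side","top"]:
    vision.grab_frame(n)
    for k in q:
        print(n,k,[(np.round(m["at"]).tolist(),round(m["confidence"],2)) for m in models.mark_of(n,k)][:4])
print(monitor.state()["time_s"])
E
```

```text
side rod_small_end [([339.0, 256.0], 0.73), ([267.0, 273.0], 0.63), ([292.0, 216.0], 0.61), ([342.0, 230.0], 0.58)]
side rod [([404.0, 223.0], 0.74), ([269.0, 293.0], 0.7), ([291.0, 233.0], 0.68), ([324.0, 210.0], 0.54)]
side vise [([340.0, 256.0], 0.76), ([360.0, 269.0], 0.22)]
side cam_knob [([381.0, 299.0], 0.73)]
side cam_pivot [([359.0, 269.0], 0.71), ([203.0, 163.0], 0.67), ([297.0, 155.0], 0.31)]
side lens [([280.0, 114.0], 0.78)]
side camera_stand [([297.0, 155.0], 0.89), ([207.0, 164.0], 0.26)]
side spare_rod [([381.0, 240.0], 0.61)]
side reamer [([305.0, 277.0], 0.74)]
side piston [([226.0, 213.0], 0.61)]
side jar_small [([205.0, 163.0], 0.63), ([341.0, 232.0], 0.55), ([382.0, 244.0], 0.35)]
side jar_large [([352.0, 188.0], 0.56), ([360.0, 273.0], 0.5)]
side brush_tin []
side wrench [([212.0, 189.0], 0.77)]
top rod_small_end [([313.0, 222.0], 0.72), ([385.0, 133.0], 0.65), ([367.0, 200.0], 0.63), ([318.0, 172.0], 0.59)]
top rod [([316.0, 226.0], 0.67), ([382.0, 142.0], 0.55), ([322.0, 181.0], 0.52), ([345.0, 288.0], 0.52)]
top vise [([363.0, 213.0], 0.56)]
top cam_knob [([370.0, 202.0], 0.68), ([435.0, 231.0], 0.55)]
top cam_pivot [([398.0, 218.0], 0.8)]
top lens [([238.0, 153.0], 0.96)]
top camera_stand [([242.0, 144.0], 0.76)]
top spare_rod [([380.0, 173.0], 0.78), ([356.0, 249.0], 0.22)]
top reamer [([357.0, 248.0], 0.65)]
top piston [([381.0, 177.0], 0.74), ([319.0, 141.0], 0.7), ([250.0, 250.0], 0.56)]
top jar_small [([177.0, 228.0], 0.64), ([436.0, 231.0], 0.33)]
top jar_large [([323.0, 142.0], 0.75)]
top brush_tin [([472.0, 207.0], 0.64)]
top wrench [([214.0, 242.0], 0.82)]
1.65
```

Run:
```python
import cv2
a=cv2.imread("pics/a_side.png"); b=cv2.imread("pics/a_top.png")
cv2.imwrite("pics/z1.png",cv2.resize(a[190:310,240:440],None,fx=4,fy=4,interpolation=cv2.INTER_CUBIC))
cv2.imwrite("pics/z2.png",cv2.resize(b[110:310,190:450],None,fx=3,fy=3,interpolation=cv2.INTER_CUBIC)[:600])
cv2.imwrite("pics/z3.png",cv2.resize(a[30:190,220:400],None,fx=3.7,fy=3.7,interpolation=cv2.INTER_CUBIC))
```

```text
(no output)
```

View pics/z1.png

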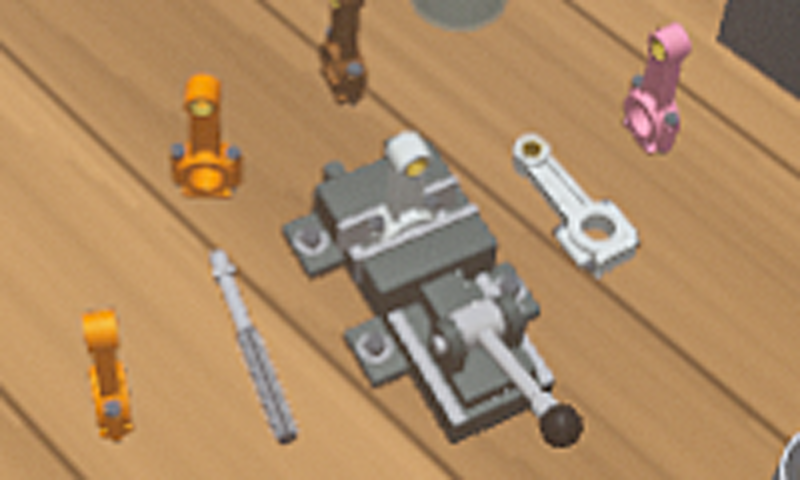

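View pics/z2.png

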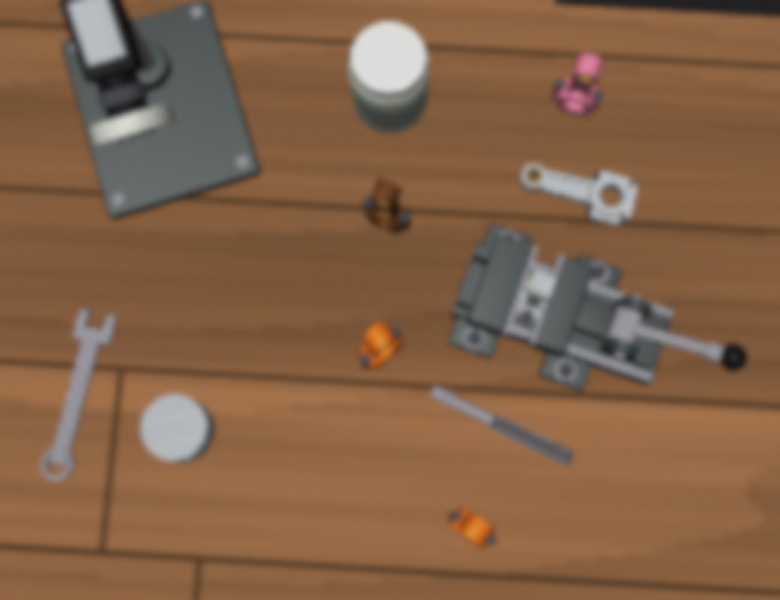

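View pics/z3.png

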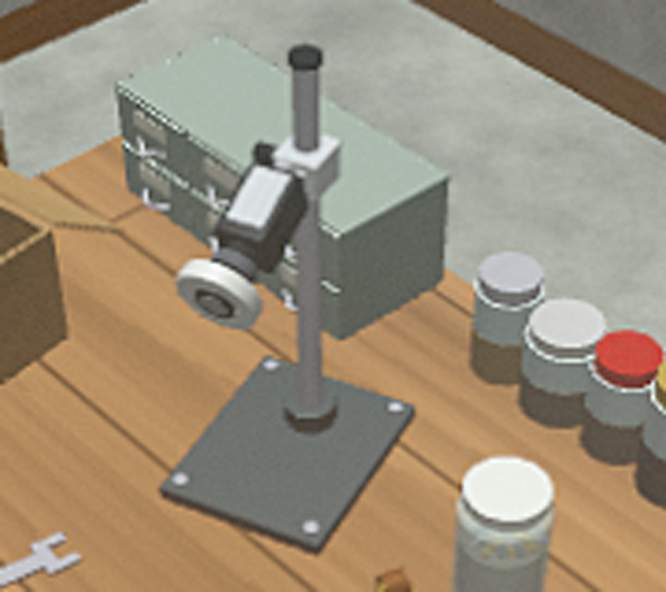

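Run:
```python
from h import *
import pickle
s=vision.grab_frame("side");t=vision.grab_frame("top")
pickle.dump((s,t),open("f.pkl","wb"))
P={}
for k,a,b in [("small",(342,230),(367,200)),("knob",(381,297),(435,230)),("pivot",(359,269),(398,218)),("lens",(280,114),(238,153)),("stand",(297,155),(242,144))]:
    x,r=tri([ray(s,a),ray(t,b)]); P[k]=x
    print(k,np.round(x,1),np.round(r,1))
for n,k,p,z in [("side","vise",(340,256),0),("top","vise",(363,213),0),("side","spare",(381,240),0),("top","spare",(380,173),0),("side","reamer",(305,277),0),("top","reamer",(357,248),0),("side","jarL",(352,188),0),("top","jarL",(323,142),0),("side","pis",(226,213),0),("top","pis",(250,250),0),("top","brush",(472,207),0),("side","stand",(297,155),0),("top","stand",(242,144),0),("side","knob",(381,297),90),("top","knob",(435,230),90),("side","small",(342,230),132),("top","small",(367,200),132),("top","wrench",(214,242),0),("side","brown",(324,210),0),("side","orange",(291,233),0),("side","pink",(404,223),0)]:
    print(n,k,np.round(atz(ray(s if n=="side" else t,p),z),0))
```

```text
small [577.5 -96.3 107.4] [2.4 2.4]
knob [ 511.3 -291.3   91.7] [2.2 2.2]
pivot [ 542.2 -192.1   66. ] [1.3 1.3]
lens [649.2 236.6 252.5] [0.2 0.2]
stand [760.9 296.1 -24.9] [3.7 3.7]
side vise [ 567. -103.    0.]
top vise [561. -97.   0.]
side spare [ 692. -144.    0.]
top spare [ 688. -144.    0.]
side reamer [451. -88.   0.]
top reamer [455. -84.   0.]
side jarL [773.  51.   0.]
top jarL [777.  37.   0.]
side pis [421. 235.   0.]
top pis [430. 232.   0.]
top brush [ 598. -426.    0.]
side stand [741. 278.   0.]
top stand [756. 289.   0.]
side knob [ 514. -292.   90.]
top knob [ 510. -290.   90.]
side small [ 562. -107.  132.]
top small [575. -95. 132.]
top wrench [447. 341.   0.]
side brown [647.  46.   0.]
side orange [518.  48.   0.]
side pink [ 788. -149.    0.]
```

Run:
```python
from h import *
import pickle
s,t=pickle.load(open("f.pkl","rb"))
# plate corners, top view
tp=[(190+65/3,110+45/3),(190+205/3,110+8/3),(190+258/3,110+172/3),(190+112/3,110+215/3)]
sp=[(220+160/3.7,30+490/3.7),(220+317/3.7,30+550/3.7),(220+412/3.7,30+408/3.7),(220+265/3.7,30+360/3.7)]
for n,f,pp in (("top",t,tp),("side",s,sp)):
    c=[atz(ray(f,p),16) for p in pp]; c=np.array(c)
    print(n,np.round(c[:,:2],0).tolist(), np.round(c.mean(0)))
    for i in range(4):
        d=c[(i+1)%4]-c[i]; print(round(float(np.linalg.norm(d))),round(float(np.degrees(np.arctan2(d[1],d[0]))),1))
# post
print("post base side",atz(ray(s,(220+310/3.7,30+415/3.7)),16),"post top side",atz(ray(s,(220+305/3.7,30+48/3.7)),386))
# more vise measures
x,r=tri([ray(s,(380.3,296)),ray(t,(190+733/3,110+357/3))]);print("knob",x,r)
x,r=tri([ray(s,(342.5,229)),ray(t,(190+541/3,110+280/3))]);print("small",x,r)
for p in [(565,-102,0),(565,-102,132),(575,-95,132),(565,-102,62)]:
    print(p,proj(s,[p]),proj(t,[p]))
```

```text
top [[807.0, 386.0], [856.0, 244.0], [683.0, 174.0], [629.0, 317.0]] [744. 280.  16.]
150 -70.8
187 -158.0
153 110.4
191 21.1
side [[627.0, 313.0], [682.0, 168.0], [864.0, 241.0], [807.0, 382.0]] [745. 276.  16.]
156 -69.5
197 21.9
152 112.0
193 -159.1
post base side [788.41053333 296.84902414  16.        ] post top side [797.05252072 306.73291651 386.        ]
knob [ 513.06424865 -288.8154364    91.67070897] [1.1704115269736453, 1.1704115269735158]
small [ 566.37668986 -104.75373444  129.56254064] [0.16115395076360872, 0.1611539507638062]
(565, -102, 0) [[339.03121734 256.21187333]] [[364.68648162 211.63090144]]
(565, -102, 132) [[341.47459091 228.0703037 ]] [[369.35846947 203.66014801]]
(575, -95, 132) [[342.32339345 224.34854151]] [[366.90315802 199.87169163]]
(565, -102, 62) [[340.13096714 243.57281986]] [[366.75132715 208.10834499]]
```

```bash
python3 -m creep '1.8 -3.5 0.2 0 0 -0.075 -0.2;1.8 -3.5 0.2 0 0 -0.075 -0.2;1.8 -3.5 0.2 0 0 -0.075 -0.2;1.8 -3.5 0.2 0 0 -0.075 -0.2;1.8 -3.5 0.2 0 0 -0.075 -0.2;1.8 -3.5 0.2 0 0 -0.075 -0.2;1.8 -3.5 0.2 0 0 -0.075 -0.2;1.8 -3.5 0.2 0 0 -0.075 -0.2;1.8 -3.5 0.2 0 0 -0.075 -0.2;1.8 -3.5 0.2 0 0 -0.075 -0.2;1.8 -3.5 0.2 0 0 -0.075 -0.2;1.8 -3.5 0.2 0 0 -0.075 -0.2'
```

```text
time_s: 2.75
ee_pos: [380.6, 119.6, 238.8]
ee_rot: [-179.9, -0.5, 20.4]
force: [0.5, 0.4, -0.6]
gripper_width: 54.8
```

```bash
python3 -m creep '1.8 -3.5 0.2 0 0 -0.075 -0.2;1.8 -3.5 0.2 0 0 -0.075 -0.2;1.8 -3.5 0.2 0 0 -0.075 -0.2;1.8 -3.5 0.2 0 0 -0.075 -0.2;1.8 -3.5 0.2 0 0 -0.075 -0.2;1.8 -3.5 0.2 0 0 -0.075 -0.2;1.8 -3.5 0.2 0 0 -0.075 -0.2;1.8 -3.2 0.2 0 0 -0.075 -0.2;1.4 -2 0 0 0 -0.06 -0.2;0 0 0 0 0 0 -0.2;0 0 0 0 0 0 -0.2'
python3 - <<'E'
from h import *
f=vision.grab_frame("wrist"); cv2.imwrite("pics/b_wrist.png",f["img"][:,:,::-1])
import pickle; pickle.dump(f,open("fw.pkl","wb"))
print(monitor.state()["ee_pos"],monitor.state()["ee_rot"])
for k in ["rod_small_end","rod","vise","cam_knob","cam_pivot"]:
    print(k,[(np.round(m["at"],1).tolist(),round(m["confidence"],2)) for m in models.mark_of("wrist",k)][:4])
print([ (p,proj(f,[p]).round().tolist()) for p in [(566,-104,132),(542,-192,60),(513,-289,91)]])
E
```

```text
time_s: 3.67
ee_pos: [545.6, -203.6, 256.9]
ee_rot: [180.0, -1.1, -20.2]
force: [-0.2, 0.6, -0.5]
gripper_width: 54.7
[ 545.54500392 -203.32527554  256.78772767] [179.95790304  -1.07440022 -20.16923096]
rod_small_end [([511.7, 57.3], 0.9), ([97.8, 124.6], 0.63), ([300.2, 90.3], 0.61)]
rod [([462.7, 74.4], 0.7), ([152.0, 123.9], 0.68), ([227.9, 8.2], 0.63), ([302.0, 98.1], 0.57)]
vise [([307.2, 102.0], 0.57), ([221.8, 114.3], 0.54)]
cam_knob [([314.9, 251.8], 0.59)]
cam_pivot [([313.1, 172.6], 0.74)]
[((566, -104, 132), [[302.0, 90.0]]), ((542, -192, 60), [[312.0, 171.0]]), ((513, -289, 91), [[318.0, 254.0]])]
```

View pics/b_wrist.png

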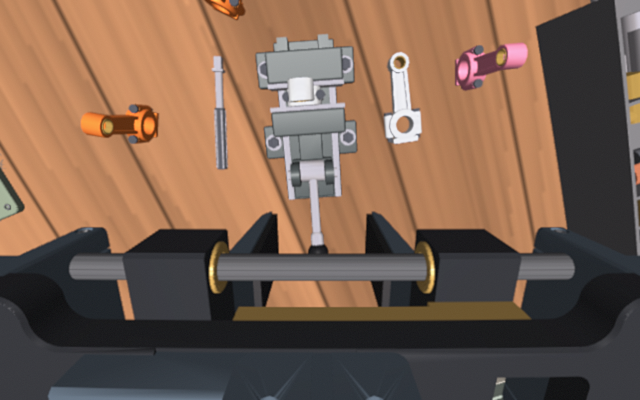

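Run:
```python
from h import *
import pickle
s,t=pickle.load(open("f.pkl","rb")); w=pickle.load(open("fw.pkl","rb"))
im=cv2.imread("pics/b_wrist.png"); cv2.imwrite("pics/z4.png",cv2.resize(im[20:260,230:390],None,fx=2.5,fy=2.5,interpolation=cv2.INTER_CUBIC)); cv2.imwrite("pics/z5.png",cv2.resize(im[30:150,250:370],None,fx=5,fy=5,interpolation=cv2.INTER_CUBIC))
kn,r=tri([ray(s,(380.3,296)),ray(t,(190+733/3,110+357/3)),ray(w,(315.5,252))]);print("knob",kn,r)
pv,r=tri([ray(s,(359,269)),ray(t,(398,218)),ray(w,(313.1,172.6))]);print("pivot",pv,r)
x,r=tri([ray(s,(342.5,229)),ray(t,(190+541/3,110+280/3)),ray(w,(301.5,90))]);print("small",x,r)
d=pv-kn;print(np.degrees(np.arctan2(d[1],d[0])))
```

```text
knob [ 512.71884217 -287.86220999   90.39095085] [2.2681914714006655, 0.7659249467540026, 2.3510946353581885]
pivot [ 542.34085131 -192.5587619    66.15483943] [0.9664044362184661, 1.7673174149043465, 0.9157147619455993]
small [ 565.88890792 -104.29907232  130.2775769 ] [0.6674025415075058, 0.6638657595922756, 1.2026616227393596]
72.73382474381108
```

View pics/z5.png

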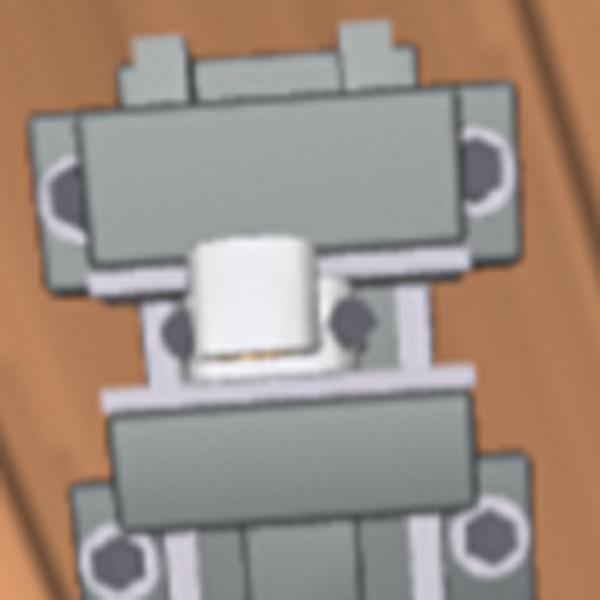

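Run:
```python
from h import *
import pickle
w=pickle.load(open("fw.pkl","rb"))
def p(a,b): return (250+a/5-.4,30+b/5-.4)
L=[((80,115),(458,88)),((95,268),(465,248)),((112,415),(470,393)),((125,528),(478,503))]
for a,b in L:
    A=atz(ray(w,p(*a)),62);B=atz(ray(w,p(*b)),62);d=A-B
    print(A.round(1),B.round(1),np.linalg.norm(d).round(1),(np.degrees(np.arctan2(d[1],d[0]))-90).round(2),((A+B)/2).round(1))
# rod top boss corners, z~144 top
for q in [(190,240),(310,240),(315,345),(188,350)]: print(atz(ray(w,p(*q)),140).round(1))
```

```text
[540.5 -43.5  62. ] [624.5 -68.1  62. ] 87.5 73.71 [582.5 -55.8  62. ]
[530.9 -75.5  62. ] [ 614.6 -101.4   62. ] 87.6 72.79 [572.7 -88.5  62. ]
[ 521.8 -107.9   62. ] [ 604.9 -133.    62. ] 86.8 73.18 [ 563.3 -120.5   62. ]
[ 514.5 -133.8   62. ] [ 598.2 -158.3   62. ] 87.2 73.7 [ 556.3 -146.    62. ]
[557.3 -89.6 140. ]
[578.2 -97.3 140. ]
[ 572.5 -115.   140. ]
[ 549.7 -107.6  140. ]
```

```bash
python3 - <<'E'
from h import *
import pickle
s,t=pickle.load(open("f.pkl","rb"))
for p in [(490,185),(497,208),(487,200)]: print(atz(ray(t,p),195).round())
for p in [(446,336),(447,330)]: print(atz(ray(s,p),0).round())
for p in [(480,291),(459,285),(445,285)]: print(atz(ray(s,p),195).round())
E
python3 -m creep '-1 -2.9 -2 0.006 0.018 0.06 -0.2;-1 -2.8 -2.5 0 0 0 -0.2;-1 -2.7 -2.5 0 0 0 -0.2;-0.2 -0.3 -2 0 0 0 -0.2;0 0 -2 0 0 0 -0.2;0 0 0 0 0 0 -0.2'
```

```text
[ 620. -404.  195.]
[ 561. -420.  195.]
[ 580. -395.  195.]
[ 596. -451.    0.]
[ 611. -443.    0.]
[ 634. -460.  195.]
[ 612. -419.  195.]
[ 589. -398.  195.]
time_s: 4.47
ee_pos: [512.6, -285.8, 149.1]
ee_rot: [180.0, -0.6, -15.8]
force: [-0.3, 0.2, -0.3]
gripper_width: 54.7
```

```bash
python3 -m creep '0 -0.2 -2.6 0 0.01 -0.015 -0.2;0 0 -2.6 0 0 0 -0.2;0 0 -2 0 0 0 -0.2;0 0 -0.6 0 0 0 -0.2;0 0 0 0 0 0 0.9;0 0 0 0 0 0 0.9;0 0 0 0 0 0 0.9;0 0 0 0 0 0 0.9;0 0 0 0 0 0 0.9' 25
python3 - <<'E'
from h import *
for n in ["side","wrist"]:
    f=vision.grab_frame(n); cv2.imwrite(f"pics/c_{n}.png",f["img"][:,:,::-1])
E
```

```text
time_s: 5.22
ee_pos: [514.2, -284.0, 79.5]
ee_rot: [179.7, -0.4, -16.2]
force: [-4.0, -0.3, -4.2]
gripper_width: 24.3
```

View pics/c_side.png

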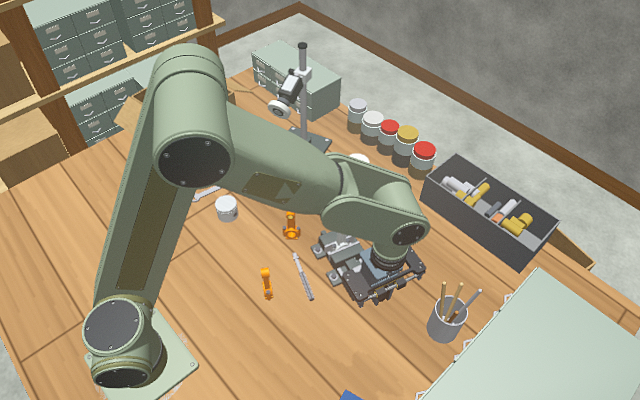

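View pics/c_wrist.png

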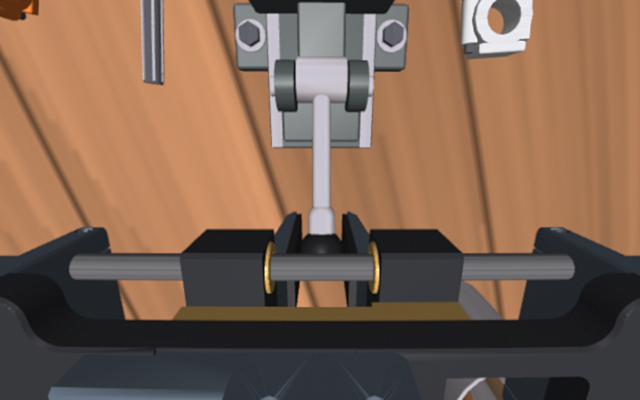

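```bash
python3 -m creep '.14 .46 1.4 0 0 0 0.9;.2 .65 1.33 0 0 0 0.9;.25 .84 1.21 0 0 0 0.9;.3 1.0 1.07 0 0 0 0.9' 25
```

```text
time_s: 5.65
ee_pos: [522.9, -253.8, 128.4]
ee_rot: [179.8, -0.3, -16.4]
force: [3.3, 0.2, -10.7]
gripper_width: 24.2
```

```bash
python3 -m creep '.34 1.15 .9 0 0 0 0.9;.38 1.26 .75 0 0 0 0.9;.40 1.35 .55 0 0 0 0.9;.42 1.41 .32 0 0 0 0.9;0 0 0 0 0 0 0.9' 25
python3 - <<'E'
from h import *
for n in ["wrist","top"]:
    f=vision.grab_frame(n); cv2.imwrite(f"pics/d_{n}.png",f["img"][:,:,::-1])
E
```

```text
time_s: 6.07
ee_pos: [539.5, -197.1, 154.1]
ee_rot: [179.7, -0.3, -16.3]
force: [2.5, 2.9, -6.4]
gripper_width: 24.3
```

View pics/d_wrist.png

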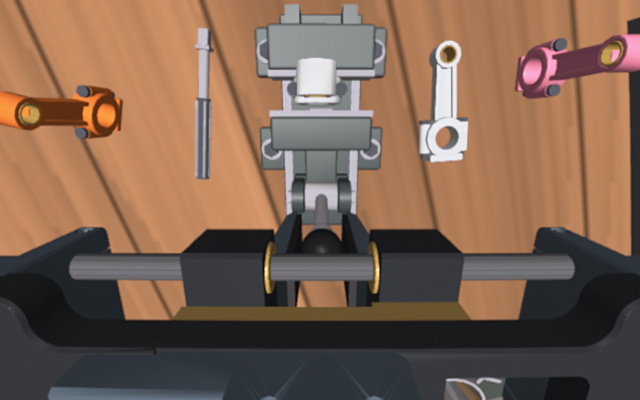

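```bash
python3 -m creep '0 0 0 0 0 0 -0.2;0 0 0 0 0 0 -0.2;0 0 0 0 0 0 -0.2;0 0 2.8 0 0 0 -0.2;0 0 2.8 0 0 0 -0.2;.7 2.2 0.4 0 0 0 -0.2;.7 2.2 0 0 0 0 -0.2;0 0 0 0 0 0 -0.2'
python3 - <<'E'
from h import *
import pickle
f=vision.grab_frame("wrist"); cv2.imwrite("pics/e_wrist.png",f["img"][:,:,::-1]);pickle.dump(f,open("fw2.pkl","wb"))
print(monitor.state()["ee_pos"],monitor.state()["ee_rot"])
for k in ["rod_small_end","rod","vise","cam_knob","cam_pivot"]:
    print(k,[(np.round(m["at"],1).tolist(),round(m["confidence"],2)) for m in models.mark_of("wrist",k)][:4])
E
```

```text
time_s: 6.83
ee_pos: [553.1, -160.1, 224.8]
ee_rot: [179.4, -0.9, -16.8]
force: [0.1, -0.6, -0.1]
gripper_width: 54.8
[ 552.64031105 -161.70839005  224.7761059 ] [179.288744    -0.90714649 -16.7825524 ]
rod_small_end [([536.4, 110.4], 0.92), ([310.7, 135.3], 0.82)]
rod [([313.5, 129.0], 0.77), ([236.4, 29.7], 0.77), ([480.8, 109.6], 0.77), ([148.8, 146.5], 0.74)]
vise [([313.7, 126.8], 0.57)]
cam_knob []
cam_pivot [([314.4, 210.7], 0.91)]
```

View pics/e_wrist.png

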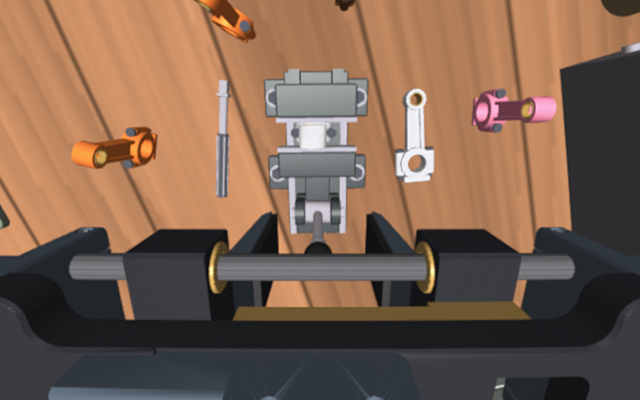

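Run:
```python
from h import *
import pickle
w=pickle.load(open("fw2.pkl","rb"))
im=cv2.imread("pics/e_wrist.png");cv2.imwrite("pics/z6.png",cv2.resize(im[100:240,255:375],None,fx=4,fy=4,interpolation=cv2.INTER_CUBIC))
for p in [(311,135),(313,134)]: print(atz(ray(w,p),132), atz(ray(w,p),140))
print(proj(w,[(566,-104.3,132),(542.3,-192.5,60),(542.3,-192.5,160)]))
```

```text
[ 563.47662288 -101.71525648  132.        ] [ 563.76473776 -101.30770733  140.        ]
[ 565.43379886 -101.39790056  132.        ] [ 565.66240613 -101.00000056  140.        ]
[[314.57338719 136.99480836]
 [317.7698275  209.71374008]
 [318.14532835 244.76338517]]
```

View pics/z6.png

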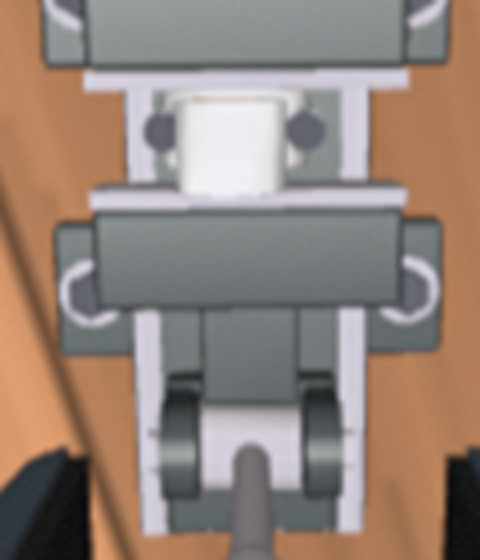

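```bash
python3 -m creep '.4 2.0 -.5 0.016 0.012 0 -0.2;.4 2.0 -.5 0 0 0 -0.2;.45 1.9 -1 0 0 0 -0.2;0 0 -2 0 0 0 -0.2;0 0 -1.5 0 0 0 -0.2;0 0 0 0 0 0 -0.2'
```

```text
time_s: 7.63
ee_pos: [562.9, -105.9, 164.4]
ee_rot: [179.9, 0.4, -17.3]
force: [-1.2, 0.6, 0.4]
gripper_width: 54.4
```

```bash
python3 -m creep '.25 .3 -1.5 0 0 0.01 -0.2;0 0 -2 0 0 0 -0.2;0 0 -1.5 0 0 0 -0.2;0 0 0 0 0 0 -0.2'
python3 - <<'E'
from h import *
import pickle
f=vision.grab_frame("wrist"); cv2.imwrite("pics/g_wrist.png",f["img"][:,:,::-1]);pickle.dump(f,open("fw3.pkl","wb"))
print(monitor.state()["ee_pos"],monitor.state()["ee_rot"],monitor.state()["force"])
print(proj(f,[(565.5,-103,132)]))
E
```

```text
time_s: 7.97
ee_pos: [565.7, -105.5, 114.2]
ee_rot: [179.9, 0.3, -16.9]
force: [-0.2, 0.0, 0.2]
gripper_width: 55.0
[ 566.57422938 -105.79444807  115.57620886] [179.86884701   0.18575154 -16.87060835] [-0.00326153 -1.25602274  0.85335198]
[[318.0647988  247.15540037]]
```

View pics/g_wrist.png

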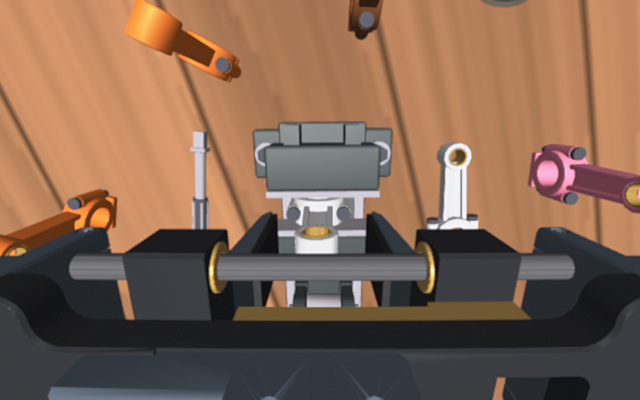

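Run:
```python
from h import *
import pickle
w=pickle.load(open("fw3.pkl","rb"))
P=atz(ray(w,(317,233)),132);print(P)  # bush on +x face
print(P-10*np.array([.287,.958,0]))
P=atz(ray(w,(316,229)),143);print(P)
im=cv2.imread("pics/g_wrist.png");cv2.imwrite("pics/z7.png",cv2.resize(im[180:330,240:400],None,fx=4,fy=4,interpolation=cv2.INTER_CUBIC))
```

```text
[567.46883891 -94.52341811 132.        ]
[ 564.59883891 -104.10341811  132.        ]
[569.15325334 -88.03933124 143.        ]
```

View pics/z7.png

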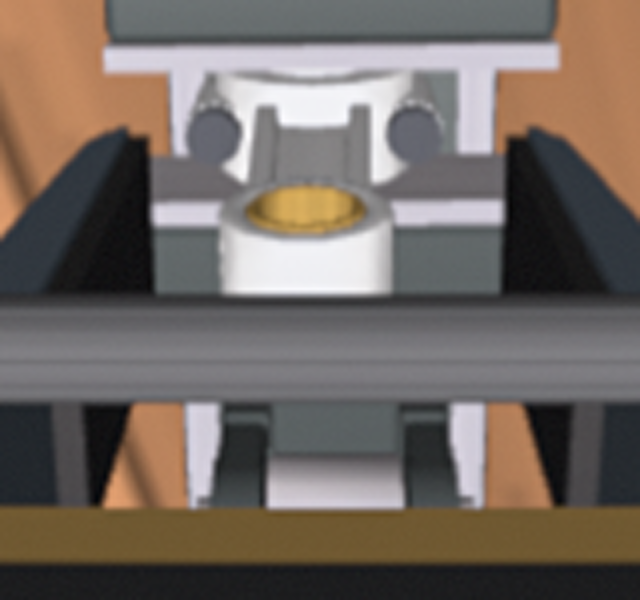

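```bash
python3 -m creep '-.15 .12 -.25 0 0 0 -0.2;0 0 0 0 0 0 0.9;0 0 0 0 0 0 0.9;0 0 0 0 0 0 0.9;0 0 0 0 0 0 0.9;0 0 0 0 0 0 0.9' 40
```

```text
time_s: 8.52
ee_pos: [567.5, -106.3, 118.5]
ee_rot: [179.9, -0.3, -17.0]
force: [-0.4, -0.2, -1.7]
gripper_width: 24.3
```

```bash
python3 -m creep '0 0 1 0 0 0 0.9;0 0 1.5 0 0 0 0.9;0 0 1.5 0 0 0 0.9;0 0 2 0 0 0 0.9;0 0 2 0 0 0 0.9;0 0 2 0 0 0 0.9;0 0 1 0 0 0 0.9;0 0 0 0 0 0 0.9;0 0 0 0 0 0 0.9'
python3 - <<'E'
from h import *
import pickle
out={}
for n in ["wrist","side","top"]:
    f=vision.grab_frame(n); cv2.imwrite(f"pics/i_{n}.png",f["img"][:,:,::-1]);out[n]=f
    print(n,[(np.round(m["at"],1).tolist(),round(m["confidence"],2)) for m in models.mark_of(n,"lens")][:3],[(np.round(m["at"],1).tolist(),round(m["confidence"],2)) for m in models.mark_of(n,"rod_small_end")][:5])
pickle.dump(out,open("fi.pkl","wb"))
print(monitor.state())
E
```

```text
time_s: 9.27
ee_pos: [565.1, -105.5, 236.3]
ee_rot: [179.9, -0.1, -16.9]
force: [0.3, -0.2, -0.7]
gripper_width: 24.0
wrist [([446.1, 12.3], 0.74)] [([360.7, 17.7], 0.91), ([526.1, 167.7], 0.66), ([316.3, 198.7], 0.65), ([224.9, 65.2], 0.64), ([118.4, 203.4], 0.64)]
side [([438.6, 329.9], 0.53)] [([345.0, 203.5], 0.76), ([265.4, 273.2], 0.63), ([405.6, 203.0], 0.56), ([288.7, 213.9], 0.55), ([328.2, 187.0], 0.49)]
top [([236.3, 154.8], 0.56), ([472.9, 204.0], 0.55)] [([316.4, 170.7], 0.73), ([316.2, 220.0], 0.61)]
{'time_s': 9.7167, 'qpos': array([-11.65050806,  17.58632013,  87.62798336,  -0.13663924,
        74.81009125,   5.32445287]), 'qvel': array([-0.08242831, -0.11524598, -0.24439632, -0.00874964,  0.0935563 ,
       -0.05827935]), 'effort': array([ 2.70575692e-03, -4.20690930e+01, -2.43740290e+01,  7.03110709e-02,
        3.95150436e-02, -3.24051034e-04]), 'ee_pos': array([ 564.76803274, -105.49602073,  235.02975568]), 'ee_rot': array([ 1.79866451e+02,  1.20953938e-02, -1.69391448e+01]), 'force': array([ 0.38315654, -0.38176017, -1.32952166]), 'torque': array([-0.13838651,  0.04919888,  0.03172014]), 'gripper_width': 23.851758676604046}
```

View pics/i_wrist.png

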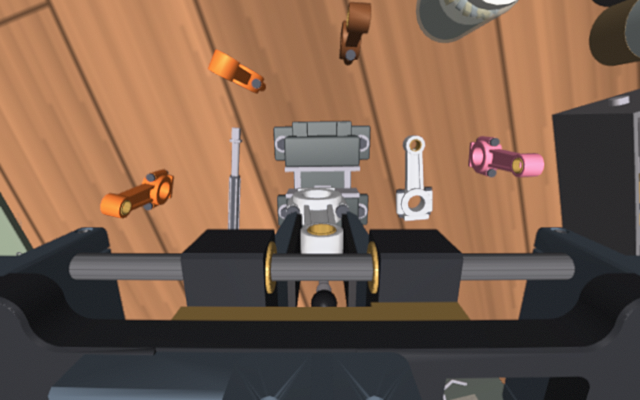

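View pics/i_side.png

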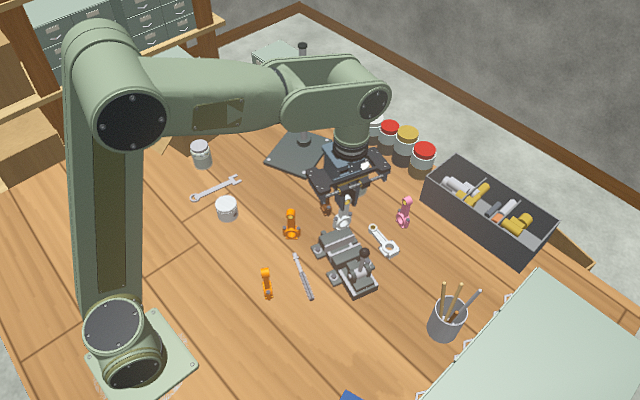

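```bash
python3 -m creep '0 .8 1 0 0 -0.05 0.9;-.3 1.6 1 0 0 -0.1 0.9;-.4 2.4 .5 0 0 -0.11 0.9;-.4 2.4 0.1 0 0 -0.11 0.9;-.4 2.4 0.1 0 0 -0.11 0.9;-.4 2.4 0.1 0 0 -0.11 0.9;-.4 2.4 0.1 0 0 -0.11 0.9;-.3 2.4 0.1 0 0 -0.11 0.9;-.3 1.6 0.1 0 0 -0.09 0.9;0 .8 0 0 0 -0.03 0.9;0 0 0 0 0 0 0.9;0 0 0 0 0 0 0.9'
python3 - <<'E'
from h import *
import pickle
out={}
for n in ["wrist","side","top"]:
    f=vision.grab_frame(n); cv2.imwrite(f"pics/j_{n}.png",f["img"][:,:,::-1]);out[n]=f
    print(n,[(np.round(m["at"],1).tolist(),round(m["confidence"],2)) for m in models.mark_of(n,"lens")][:3],[(np.round(m["at"],1).tolist(),round(m["confidence"],2)) for m in models.mark_of(n,"rod_small_end")][:5],[(np.round(m["at"],1).tolist(),round(m["confidence"],2)) for m in models.mark_of(n,"camera_stand")][:3])
pickle.dump(out,open("fj.pkl","wb"))
s=monitor.state();print(s["ee_pos"],s["ee_rot"],s["gripper_width"],s["time_s"])
a=cv2.imread("pics/a_side.png"); b=cv2.imread("pics/a_top.png")
A=cv2.resize(a[80:140,250:310],None,fx=6.6,fy=6.6,interpolation=cv2.INTER_CUBIC);B=cv2.resize(b[110:170,200:260],None,fx=6.6,fy=6.6,interpolation=cv2.INTER_CUBIC)
cv2.imwrite("pics/z8.png",np.hstack([A,B]))
E
```

```text
time_s: 10.72
ee_pos: [532.8, 94.0, 264.2]
ee_rot: [179.7, 0.3, -73.0]
force: [0.3, -0.3, -1.5]
gripper_width: 23.9
wrist [] [([612.7, 28.9], 0.92), ([319.3, 246.1], 0.8), ([400.6, 97.2], 0.64)] []
side [] [([283.4, 158.1], 0.88), ([290.4, 214.1], 0.81), ([264.1, 270.8], 0.56), ([410.4, 201.2], 0.55), ([327.7, 187.1], 0.51)] [([296.2, 156.1], 0.87), ([280.7, 181.2], 0.48), ([227.3, 212.7], 0.45)]
top [([234.2, 153.2], 0.87), ([399.9, 217.4], 0.7), ([289.6, 211.1], 0.33)] [([314.3, 223.0], 0.61), ([385.2, 133.0], 0.61), ([350.0, 283.4], 0.55), ([291.7, 199.8], 0.38)] [([240.6, 145.1], 0.65)]
[532.9810857   93.53073516 264.34978687] [179.71058493   0.33019902 -73.16686053] 24.00986966162884 11.3167
```

View pics/z8.png

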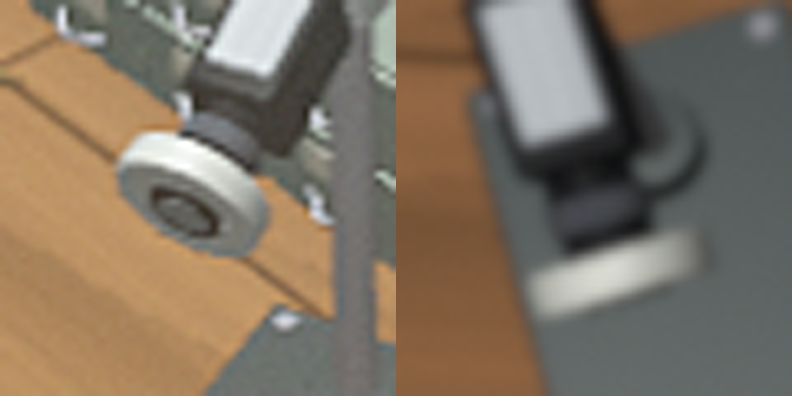

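View pics/j_wrist.png

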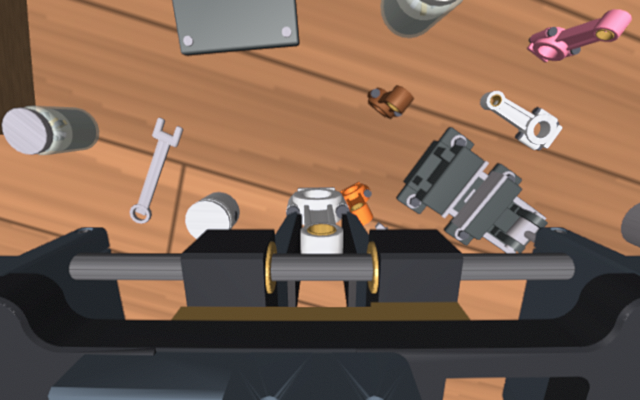

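View pics/j_side.png

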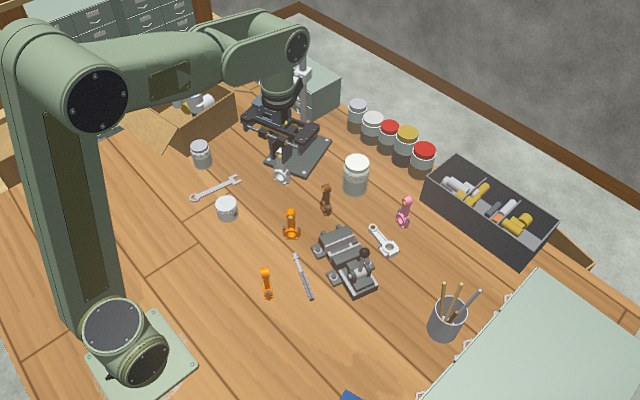

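Run:
```python
from h import *
import pickle
s,t=pickle.load(open("f.pkl","rb"))
for a in [(280,114),(278.3,111.8),(279,113)]:
  for b in [(238,153),(234.2,153.2),(236,153.7),(233.3,151.5)]:
    x,r=tri([ray(s,a),ray(t,b)]);print(a,b,x.round(1),np.round(r,1))
T=lambda p:(200+(p[0]-396)/6.6-.4,110+p[1]/6.6-.4)
for a,b,z in [((532,300),(700,255),275),((535,272),(690,232),285),((484,10),(524,150),310),((568,0),(606,125),310),((470,0),(520,165),290)]:
    A=atz(ray(t,T(a)),z);B=atz(ray(t,T(b)),z);d=A-B;print(np.degrees(np.arctan2(d[1],d[0])).round(1),np.linalg.norm(d).round(1),A.round(),B.round())
lens=np.array([650,236,252.]);
def model(l,hd):
    h=np.radians(hd);c,ss=np.cos(np.radians(20)),np.sin(np.radians(20))
    X=np.array([c*np.cos(h),c*np.sin(h),ss]);Y=np.array([-np.sin(h),np.cos(h),0]);Z=np.cross(X,Y);return X,Y,Z
X,Y,Z=model(lens,22)
an=np.linspace(0,2*np.pi,60)
a=cv2.imread("pics/a_side.png"); b=cv2.imread("pics/a_top.png")
outs=[]
for im,f,(x0,y0) in ((a,s,(250,80)),(b,t,(200,110))):
    o=cv2.resize(im[y0:y0+60,x0:x0+60],None,fx=6.6,fy=6.6,interpolation=cv2.INTER_CUBIC)
    for rr in (34,):
        P=lens+rr*(np.outer(np.cos(an),Y)+np.outer(np.sin(an),Z))
        q=(proj(f,P)-[x0,y0]+.5)*6.6
        cv2.polylines(o,[q.astype(np.int32)],True,(0,0,255),1)
    q=(proj(f,[lens,lens+100*X])-[x0,y0]+.5)*6.6
    cv2.line(o,tuple(q[0].astype(int)),tuple(q[1].astype(int)),(0,255,0),1)
    outs.append(o)
cv2.imwrite("pics/z9.png",np.hstack(outs))
```

```text
(280, 114) (238, 153) [649.2 236.6 252.5] [0.2 0.2]
(280, 114) (234.2, 153.2) [653.5 246.9 243. ] [2.7 2.7]
(280, 114) (236, 153.7) [650.2 241.3 248.5] [1.9 1.9]
(280, 114) (233.3, 151.5) [658.4 251.5 237.8] [1.5 1.5]
(278.3, 111.8) (238, 153) [643.9 234.2 265.2] [1.8 1.8]
(278.3, 111.8) (234.2, 153.2) [648.2 244.4 255.9] [1. 1.]
(278.3, 111.8) (236, 153.7) [644.9 238.9 261.2] [0.3 0.3]
(278.3, 111.8) (233.3, 151.5) [652.9 248.9 250.9] [0.1 0.1]
(279, 113) (238, 153) [646.4 235.6 258.5] [1.2 1.2]
(279, 113) (234.2, 153.2) [650.7 245.9 249.1] [1.6 1.6]
(279, 113) (236, 153.7) [647.4 240.3 254.5] [0.9 0.9]
(279, 113) (233.3, 151.5) [655.5 250.4 244. ] [0.5 0.5]
109.2 62.7 [635. 273. 275.] [655. 214. 275.]
108.6 57.2 [642. 270. 285.] [661. 216. 285.]
21.5 55.7 [731. 292. 310.] [679. 272. 310.]
22.0 50.0 [737. 263. 310.] [690. 244. 310.]
22.4 67.4 [743. 305. 290.] [681. 279. 290.]
```

View pics/z9.png

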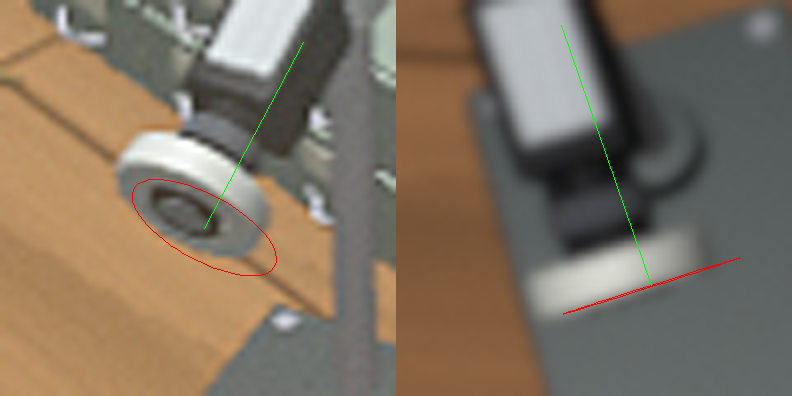

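```bash
cat > ov.py <<'E'
from h import *
import pickle,sys
s,t=pickle.load(open("f.pkl","rb"))
lens=np.array(list(map(float,sys.argv[1:4])));hd=float(sys.argv[4])
h=np.radians(hd);c,ss=np.cos(np.radians(20)),np.sin(np.radians(20))
X=np.array([c*np.cos(h),c*np.sin(h),ss]);Y=np.array([-np.sin(h),np.cos(h),0]);Z=np.cross(X,Y)
an=np.linspace(0,2*np.pi,60)
a=cv2.imread("pics/a_side.png"); b=cv2.imread("pics/a_top.png")
outs=[]
for im,f,(x0,y0) in ((a,s,(250,80)),(b,t,(200,110))):
    o=cv2.resize(im[y0:y0+60,x0:x0+60],None,fx=6.6,fy=6.6,interpolation=cv2.INTER_CUBIC)
    for xx in (0,16):
        P=lens+xx*X+34*(np.outer(np.cos(an),Y)+np.outer(np.sin(an),Z))
        q=(proj(f,P)-[x0,y0]+.5)*6.6
        cv2.polylines(o,[q.astype(np.int32)],True,(0,0,255) if xx==0 else (255,0,255),1)
    q=(proj(f,[lens,lens+120*X])-[x0,y0]+.5)*6.6
    cv2.line(o,tuple(q[0].astype(int)),tuple(q[1].astype(int)),(0,255,0),1)
    outs.append(o)
cv2.imwrite(sys.argv[5],np.hstack(outs))
E
python3 ov.py 652 247 251 21 pics/z10.png
```

```text
(no output)
```

View pics/z10.png

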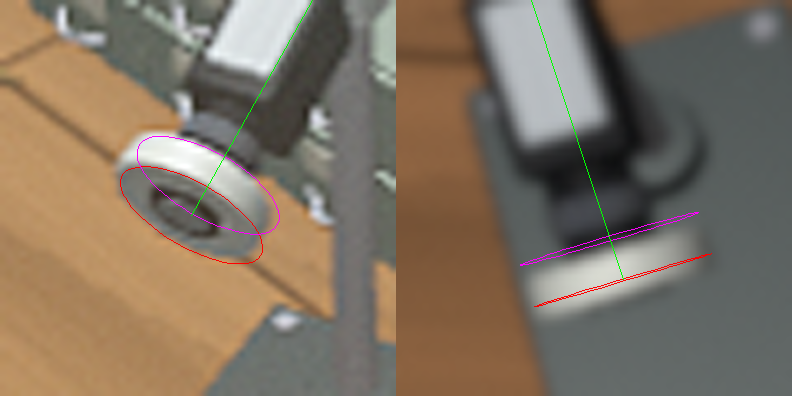

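```bash
python3 - <<'E'
from h import *
import pickle
s,t=pickle.load(open("f.pkl","rb"))
L=[652,247,251]
for d,e in [((-.6,-.6),(-1,1.2)),((-.6,-.6),(-1,.5)),((-.5,-.3),(-.8,.5))]:
    print(tri([ray(s,proj(s,[L])[0]+d),ray(t,proj(t,[L])[0]+e)]))
E
python3 ov.py 649 246.5 254 20.5 pics/z11.png
```

```text
(array([649.01564266, 247.75234683, 253.98890606]), [1.2763509291227344, 1.2763509291225374])
(array([650.5113699 , 248.57210394, 252.87005228]), [0.5665643101656259, 0.5665643101656744])
(array([650.79358409, 248.41278658, 251.75586746]), [0.46975732587432895, 0.4697573258741015])
```

View pics/z11.png

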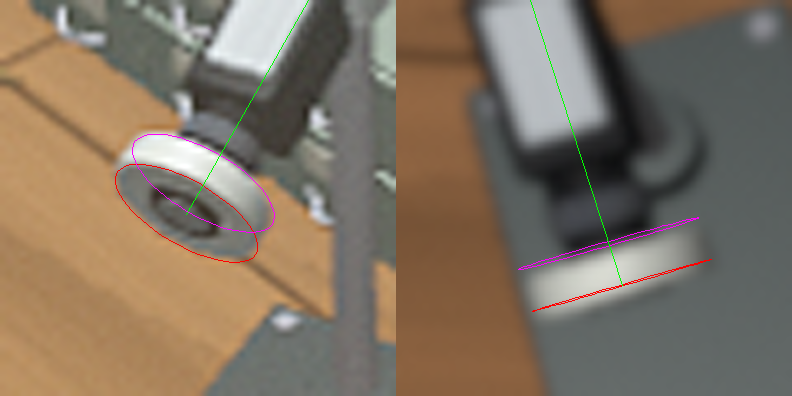

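```bash
cat > ro.py <<'E'
from h import *
import pickle,sys
from scipy.spatial.transform import Rotation as Ro
# overlay rod model in wrist: args pkl key png dx dz tilt(deg) out
f=pickle.load(open(sys.argv[1],"rb"))["wrist"];im=cv2.imread(sys.argv[2])
pos=np.array(eval(sys.argv[6]));rpy=eval(sys.argv[7])
R=Ro.from_euler("xyz",rpy,degrees=True).as_matrix()
dx,dz,tl=map(float,sys.argv[3:6])
# rod frame: x=-tool y, z=-tool z, y = z cross x
rx,rz=-R[:,1],-R[:,2];ry=np.cross(rz,rx)
q=Ro.from_rotvec(ry*np.radians(tl)).as_matrix();rx,rz=q@rx,q@rz
b=pos+dx*rx+dz*rz
an=np.linspace(0,2*np.pi,60);S=5;x0,y0=260,170
o=cv2.resize(im[y0:y0+120,x0:x0+120],None,fx=S,fy=S,interpolation=cv2.INTER_CUBIC)
def dr(P,col):
    q=(proj(f,P)-[x0,y0]+.5)*S; cv2.polylines(o,[q.astype(np.int32)],False,col,1)
for x,r,col in [(10,7,(0,0,255)),(10,12.5,(0,255,0)),(-10,12.5,(255,0,0))]:
    dr(b+x*rx+r*(np.outer(np.cos(an),ry)+np.outer(np.sin(an),rz)),col)
# big end box x=+11 face 51 wide,45 tall at z -104..-59
for xx,col in ((11,(255,0,255)),(-11,(0,255,255))):
    dr(np.array([b+xx*rx+y*ry+z*rz for y,z in [(-25.5,-104),(25.5,-104),(25.5,-59),(-25.5,-59),(-25.5,-104)]]),col)
cv2.imwrite(sys.argv[8],o)
print(b,np.degrees(np.arcsin(rx[2])))
E
python3 ro.py fj.pkl pics/j_wrist.png 1.3 13.5 0 "[533,93.8,264.3]" "[179.7,.3,-73.1]" pics/z12.png
```

```text
[534.33201126  94.13085827 277.79282323] -0.29999588763666174
```

View pics/z12.png

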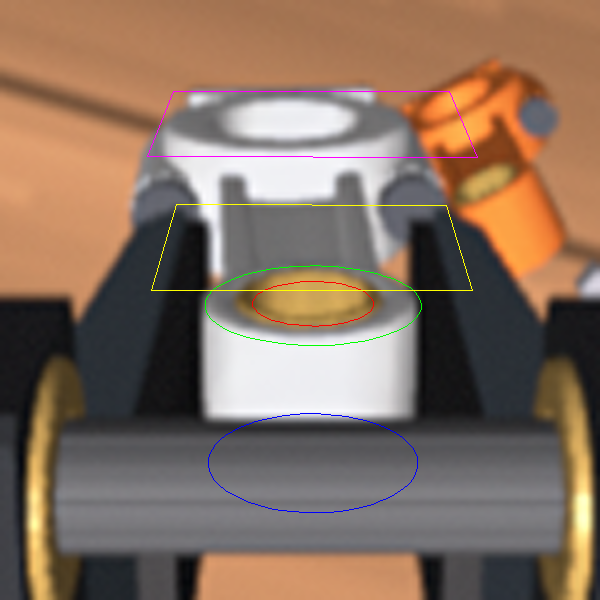

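```bash
python3 ro.py fj.pkl pics/j_wrist.png 1.5 9.5 0 "[533,93.8,264.3]" "[179.7,.3,-73.1]" pics/z13.png; python3 ro.py fj.pkl pics/j_wrist.png 2 10 3 "[533,93.8,264.3]" "[179.7,.3,-73.1]" pics/z14.png; python3 -c "
import cv2,numpy as np
cv2.imwrite('pics/z15.png',np.hstack([cv2.imread('pics/z1%d.png'%i)[:480,100:500] for i in (3,4)]))"
```

```text
[534.49724205  94.20295383 273.79188572] -0.29999588763666174
[535.47625504  94.49834163 274.16815484] -3.299954714331341
```

View pics/z15.png

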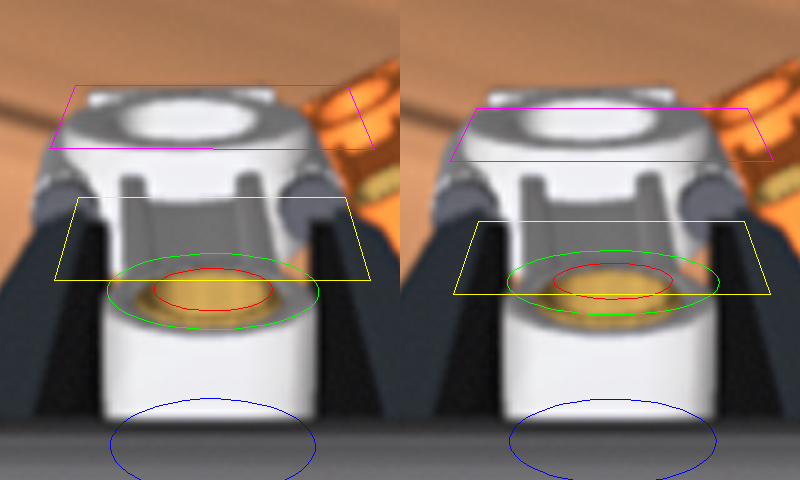

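```bash
python3 -m creep '0 .8 0 .012 -.03 .02 0.9;0.1 1.5 0 .02 -.054 .02 0.9;0.1 2 0 .02 -.054 .02 0.9;0.2 2 0 .02 -.054 .01 0.9;.2 2 -.5 .02 -.054 0 0.9;.2 1.6 -1 .02 -.054 0 0.9;.2 .8 -1.2 .012 -.03 0 0.9;.2 .3 -1 0 0 0 0.9;0 0 0 0 0 0 0.9;0 0 0 0 0 0 0.9'
python3 - <<'E'
from workcell import monitor
s=monitor.state();print(s["ee_pos"],s["ee_rot"],s["qpos"])
E
```

```text
time_s: 12.15
ee_pos: [543.8, 206.8, 226.3]
ee_rot: [-159.3, 0.5, -68.8]
force: [-0.1, 0.2, -1.8]
gripper_width: 24.0
[543.81177141 206.84885336 226.29969272] [-159.31470291    0.54050652  -68.8245716 ] [ 18.94689268   8.61411649 104.23025474   1.78133601  46.51604131
  86.87956772]
```

```bash
python3 -m creep '.1 0.05 -.8 -.004 .01 -0.005 0.9;.1 .05 -.9 0 0 0 0.9;.1 .05 -.6 0 0 0 0.9;.05 0 -.2 0 0 0 0.9;0 0 0 0 0 0 0.9;0 0 0 0 0 0 0.9'
python3 - <<'E'
from h import *
import pickle
out={}
for n in ["wrist","side","top"]:
    f=vision.grab_frame(n); cv2.imwrite(f"pics/k_{n}.png",f["img"][:,:,::-1]);out[n]=f
    print(n,[(np.round(m["at"],1).tolist(),round(m["confidence"],2)) for m in models.mark_of(n,"lens")][:3],[(np.round(m["at"],1).tolist(),round(m["confidence"],2)) for m in models.mark_of(n,"rod_small_end")][:5])
pickle.dump(out,open("fk.pkl","wb"))
s=monitor.state();print(s["ee_pos"],s["ee_rot"],s["time_s"])
im=cv2.imread("pics/k_side.png");cv2.imwrite("pics/z16.png",cv2.resize(im[60:220,210:340],None,fx=3.7,fy=3.7,interpolation=cv2.INTER_CUBIC))
E
```

```text
time_s: 12.65
ee_pos: [549.4, 207.4, 200.3]
ee_rot: [-159.9, 0.5, -69.3]
force: [0.8, 0.3, -1.2]
gripper_width: 24.0
wrist [([321.5, 28.2], 0.89)] [([320.7, 247.6], 0.77), ([518.0, 197.1], 0.74)]
side [([275.8, 111.7], 0.75)] [([409.5, 203.5], 0.84), ([291.8, 216.8], 0.75), ([259.3, 151.8], 0.61), ([263.2, 273.0], 0.5), ([325.4, 189.2], 0.49)]
top [([235.7, 156.4], 0.59), ([409.7, 216.2], 0.59)] [([318.3, 171.7], 0.69), ([315.2, 220.8], 0.56), ([350.3, 286.6], 0.56), ([382.6, 131.7], 0.49)]
[549.29527109 207.58369419 200.81131207] [-159.88185163    0.5036751   -69.24039772] 13.1
```

View pics/k_wrist.png

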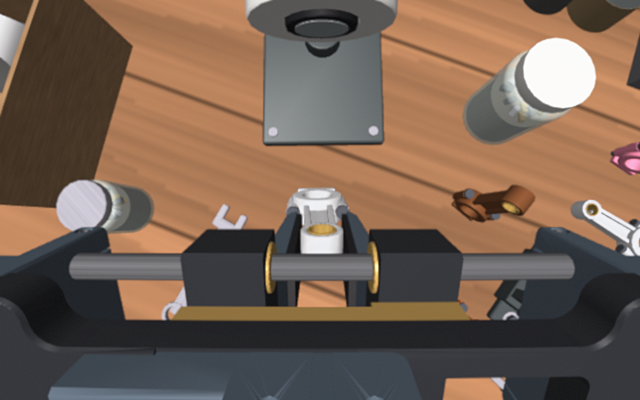

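View pics/z16.png

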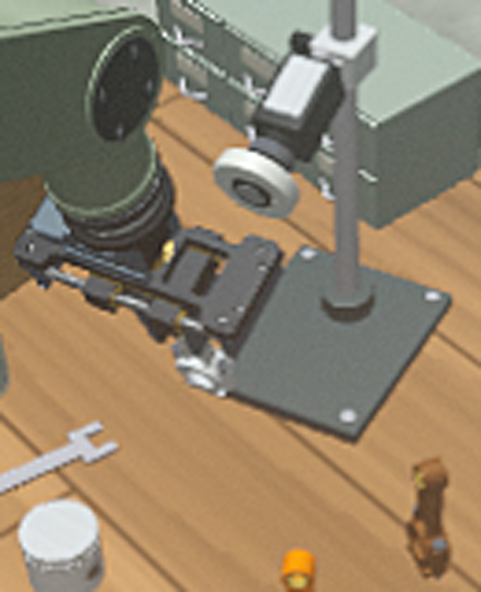

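View pics/k_top.png

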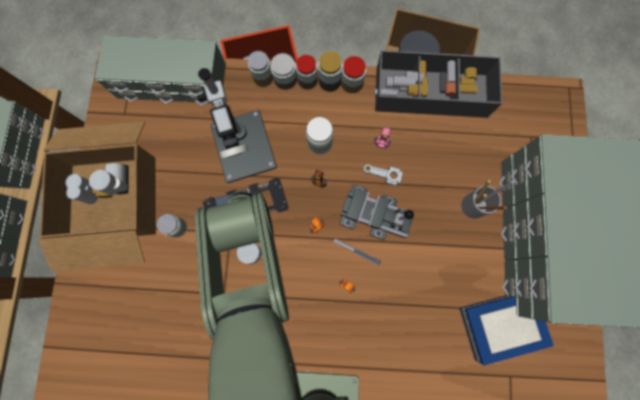

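```bash
python3 - <<'E'
from h import *
import pickle
s,t=pickle.load(open("f.pkl","rb"));o=pickle.load(open("fk.pkl","rb"));w=o["wrist"]
for wp in [(321.5,24),(321.5,28)]:
  for sp in [(278.3,112),(276.5,112)]:
    print(tri([ray(s,sp),ray(t,(234.5,153.5)),ray(w,wp)]), tri([ray(s,sp),ray(w,wp)]))
L=np.array([650.5,247.3,252.8])
im=cv2.imread("pics/k_wrist.png");S=4
o=cv2.resize(im[0:150,230:420],None,fx=S,fy=S,interpolation=cv2.INTER_CUBIC)
for L,hd,col in [((650.5,247.3,252.8),20.8,(0,0,255)),((648,246,253),20.8,(0,255,0))]:
    L=np.array(L)
    h=np.radians(hd);c,ss=np.cos(np.radians(20)),np.sin(np.radians(20))
    X=np.array([c*np.cos(h),c*np.sin(h),ss]);Y=np.array([-np.sin(h),np.cos(h),0]);Z=np.cross(X,Y)
    an=np.linspace(0,2*np.pi,60)
    for r in (34,2):
        q=(proj(w,L+r*(np.outer(np.cos(an),Y)+np.outer(np.sin(an),Z)))-[230,0]+.5)*S
        cv2.polylines(o,[q.astype(np.int32)],True,col,1)
cv2.imwrite("pics/z17.png",o)
E
python3 ro.py fk.pkl pics/k_wrist.png 1.2 11 0 "[549.3,207.6,200.8]" "[-159.9,.5,-69.24]" pics/z18.png
```

```text
(array([647.60903047, 243.85177807, 255.91272664]), [1.076348971100945, 1.0690761496568584, 0.3580416247420155]) (array([649.23920502, 244.61867524, 254.4273068 ]), [0.33209627876638514, 0.3320962787665475])
(array([644.56034358, 243.5215564 , 259.17317343]), [1.9010245529444842, 1.00121348170839, 0.9197399878279919]) (array([643.09849121, 242.86252572, 260.48462856]), [1.3353405706466648, 1.335340570646743])
(array([647.31289411, 243.79176718, 255.32191146]), [1.4488637504654178, 0.7433877750358169, 0.8506240240918148]) (array([647.88881973, 243.78239523, 254.93769612]), [1.1197505019717664, 1.1197505019717435])
(array([644.28516905, 243.4737604 , 258.57467102]), [1.5408419684829966, 1.395909083266569, 0.6816091579913088]) (array([641.91489527, 242.14412905, 260.83392274]), [0.5873197098106445, 0.5873197098109103])
[546.85215717 206.57185343 211.54201937] 20.0992016323432
```

View pics/z17.png

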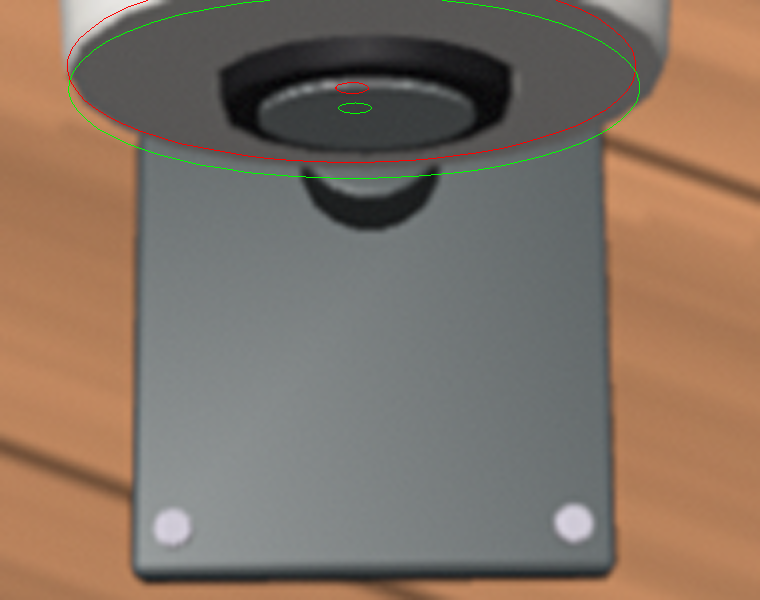

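View pics/z18.png

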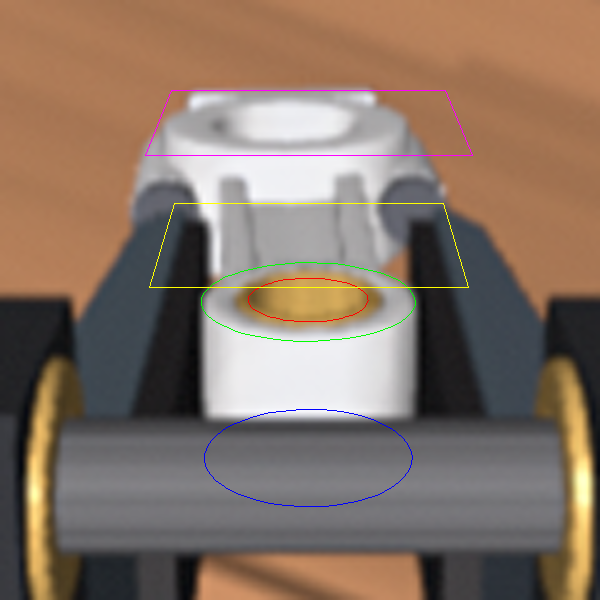

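```bash
python3 -m creep '-.2 -.05 .2 0 0 0 0.9;-.1 -.05 .15 0 0 0 0.9;0 0 0 0 0 0 0.9;0 0 0 0 0 0 0.9;0 0 0 0 0 0 0.9;0 0 0 0 0 0 0.9'
python3 - <<'E'
from h import *
import pickle
out={}
for n in ["wrist","side"]:
    f=vision.grab_frame(n); cv2.imwrite(f"pics/l_{n}.png",f["img"][:,:,::-1]);out[n]=f
    print(n,[(np.round(m["at"],1).tolist(),round(m["confidence"],2)) for m in models.mark_of(n,"lens")][:3])
pickle.dump(out,open("fl.pkl","wb"))
s=monitor.state();print(s["ee_pos"],s["ee_rot"],s["time_s"],s["qvel"],s["gripper_width"],s["force"])
from scipy.spatial.transform import Rotation as Ro
R=Ro.from_euler("xyz",s["ee_rot"],degrees=True).as_matrix()
b=s["ee_pos"]-1.2*R[:,1]-11*R[:,2];print("bore",b,"axis",-R[:,1])
h=np.radians(20.8);c,ss=np.cos(np.radians(20)),np.sin(np.radians(20))
X=np.array([c*np.cos(h),c*np.sin(h),ss]);Y=np.array([-np.sin(h),np.cos(h),0]);Z=np.cross(X,Y)
for L in [(649.2,244.6,254.4),(644.3,243.5,258.6),(650.5,247.3,252.8)]:
    d=b-np.array(L);print((d@X).round(1),(d@Y).round(1),(d@Z).round(1),np.degrees(np.arccos(-R[:,1]@X)))
E
```

```text
time_s: 13.6
ee_pos: [545.9, 206.6, 205.3]
ee_rot: [-159.8, 0.5, -69.2]
force: [-0.1, 0.0, -2.1]
gripper_width: 23.9
wrist [([320.3, 32.3], 0.61)]
side [([276.0, 112.1], 0.77)]
[545.91757709 206.55249039 205.16483043] [-159.8399334     0.50091626  -69.22867146] 13.8 [-0.0031006   0.04809686 -0.00773722  0.02560455 -0.00167183  0.02429132] 24.093682507516007 [ 0.28595654 -0.04168269 -3.09319933]
bore [543.45946129 205.51972862 215.90406084] axis [0.87878739 0.33009439 0.34463084]
-119.1 1.0 2.4 0.25539320481392513
-115.9 0.3 -3.3 0.25539320481392513
-120.6 -1.0 4.6 0.25539320481392513
```

View pics/l_wrist.png

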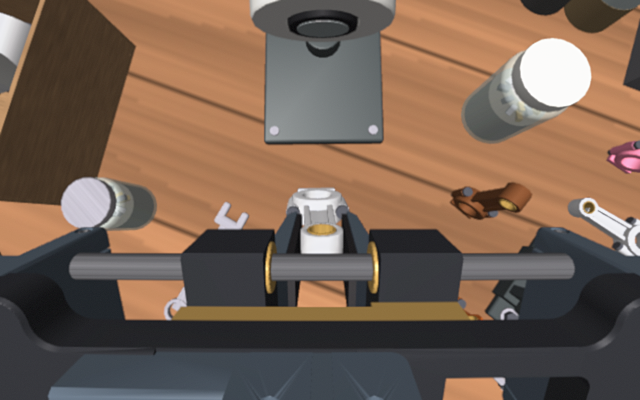

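```bash
python3 -c "
from workcell import job; print(job.job_done())"
```

```text
the job is handed in; nothing more can be done
None
```

The lever is up, the rod is out of the vise, and the gripper is holding it still in front of the inspection camera. I handed the job in at about 13.8 s; no verdict is reported.

I gripped the cam knob and swung the lever up to about 1.5 rad, then let it go; later pictures show it staying upright. I then gripped the rod across its small end (40 N, finger opening about 24 mm) and lifted it clear. After turning it and tilting it 20°, I brought it to the lens.

**Position:** in the lens frame the bore centre is at about x −119, y +1, z +2 mm.

**Bore axis:** it is within about 0.3° of my estimated lens axis, plus roughly 1–2° of uncertainty in the camera's heading.

**Stillness and contact:** joint speeds were about zero, and the measured force on the tool was small (about 3 N). I saw no contact with the camera or its stand, and no bench item had visibly moved.

**Disagreement:** my lens position estimates differed by up to 6–7 mm between pictures. They put the bore's x between −116 and −121 mm, y within 1 mm of zero and z between −3 and +5 mm, all within tolerance. I took the rod's seat in the gripper (11 mm above the fingertips, tilt about zero) from a model overlaid on the wrist picture, so it may be off by a few millimetres.

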